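# Open the vacuum pump's oil filler and lay its screw cap in the parts dish

### The arm

A 6-joint arm with a two-finger parallel gripper is mounted at the origin on a cart in front of the work surface, level with it; the furniture and walls round the work are solid. World frame = base frame: x ahead of the robot, y to its left, z up, the work surface at z = 0. Lengths are in m, angles in degrees, forces in N, time in s.
With the tool pointing down it reaches from about 0.4 to 0.825 m from the base axis. Payload 7 kg.
Tool frame: the origin (TCP) lies at the very end of the fingers, on their centre line; the grasp point (between the pads) lies 19 mm behind it; z points along the fingers, y is the line along which they close (so a half turn about z gives the same grasp; the last joint's range is limited). The gripper opens to 88 mm and grips with 3 to 60 N. Pads are 19 mm wide; open, the fingers measure 130 mm over their backs; the gripper's body (78 mm by 193 mm) begins 47 mm behind the grasp point.
Start: joints at [-48.466, 20.546, 0.682, 0, -70.136, -16.507], TCP at [0.286, -0.612, 0.203] pointing down, gripper open.
Joint ranges: [-176.03, 176.03], [-82.01, 121.73], [-58.28, 71.71], [-173.87, 95.51], [-174.79, -0.11], [-173.66, 173.66]. Speed limits (degrees/s): [136.94, 136.94, 172.46, 180, 180, 180].

### API

Orientations are given as [roll, pitch, yaw] about the fixed x, y, z axes, in that order (R = Rz(yaw) Ry(pitch) Rx(roll)).
In Python, from plant import get_state, imaging, r, finder gives the robot as it stands.
- The arm moves only by the shell command python3 -m handwheel 'ROWS' [FORCE]. ROWS is JSON, a list of rows, each a list of 5 numbers: the closure, from 0 (fully open) to 1 (shut), then the shift along the world's x, y, z in cm, then the turn about the world's z in degrees. A call has 1 to 8 rows; each row is the pose to reach, as a shift and turn from the pose commanded when the call began; what a row does not reach only later rows make up. A row lasts 1/8 s, in which the tool goes at most 62.5 mm and 10.7 degrees, less where a joint would pass 70% of its speed; a pose out of reach is approached as far as the arm can. A call with a gripper value outside its range is refused whole. The fingers move at their own pace and stop on an object; FORCE is the grip in N (left out, the last holds). Time passes only in rows, so rows that repeat a pose let the fingers close. It gives the time, the measured TCP pose, the force, the opening and the grip force at its end, in the units of the state.
- get_state(): the state, without advancing time (a new reading comes with each control period).
- imaging.capture(name): name is "scene" or "top" or "wrist"; returns (picture, depth): 384x512x3 uint8, red, green, blue; 384x512 float32, m along the optical axis (not along the pixel's ray), 0 where there is no reading.
- imaging.get_calibration(name): a dict with "fx", "fy", "cx", "cy" (pixels), "rvec" (rotation vector, rad) and "tvec" (3), from world to camera coordinates, as OpenCV has them; the wrist camera has in their place "hand_eye" (4x4, takes a point from camera to tool coordinates, whose origin is the TCP and whose axes are the flange's). Camera axes: x right, y down, z forward; pixel columns grow to the right and rows downward; lengths in m; the calibration is good to about 2 mm. A picture is of the moment at which its call begins: read the wrist's pose just before it. get_calibration takes no time and is no camera call.
- r.close_job(): hands the job in; it is judged then, once.
Trained networks look in the newest picture that a camera, given by its name, has taken for a name from the list of things; names that differ only in an ending like _2 or _b are one class to them, and where a whole thing is asked for, a point or a joint stands for the part that bears it (a point fixed in the world has none). Each returns a list of dicts, best first, with "p" (0 to 1); they miss things now and then, are a little off and sometimes report something else, mostly with a low value. They report only what shows in the picture. A call takes as long as a camera call. They do not tell look-alikes from the thing itself.
- finder.cut_out(camera, query): "region" (384x512 bool, what is visible of it) and "pixel" ([column, row] in pixels, amid what is visible of it).
The state is a dict: "time_s": time; "joints": joint angles; "qd": joint speeds; "joint_torque": joint torques, N m; "tcp_pos": TCP position; "eef_rot": TCP orientation; "contact_force": force on the tool from outside, world axes, zero at the start; "moment": the same for the moment, N m; "gripper_width": finger opening in m; "gripper_force": force on a finger pad.
Only numpy, scipy, OpenCV 4.12 (cv2) and the standard library are available. Lean on these libraries where they do the work, as an engineer would, in place of code of your own. Each camera call takes 0.05 s, during which the arm holds its last target. There are 200 camera calls.

### The job

The degassing pump is due for an oil change: unscrew the black fluted filler cap from its neck bit by bit, letting it rise with its thread rather than forcing it, lift it straight off once the thread lets go, and set it down right way up on the floor of the steel parts dish, without dropping it. Leave the dish and the other loose things round the pump where they stand.

Things in the scene. Friction and masses are not known exactly. Their poses are not given: they have to be found in the camera images.
- filler_cap: black plastic screw cap, 50 to 100 g, 40 mm high: round fluted grip 49 mm across (its upper 18 mm) above a plain skirt 47 mm across. Origin: centre of the skirt's lower rim; z up along its axis. Hollow from below, 21 mm deep. At the start it is screwed home, its rim 1 mm above the neck's flange. Grip the fluted part, along any line the neighbours leave free.
- filler_neck (a point): root of the pump's filler neck: on its axis, on the flange, 130 mm above the bench; z up. Neck 40 mm across the thread, 23 mm high. Right-hand thread: turned counter-clockwise seen from above the cap rises 14 mm a turn; after about 0.9 turn (5.5 to 5.9 rad, some 13 mm up) it comes free, and clears the neck when 24 mm up. Turns easily, stays where left, 1 mm axial play; clockwise jams.
- pump: fixed grey vacuum pump, base 112 x 262 mm. Origin: on the bench under the base's middle; x along its short side, y along its long side, z up. The deck round the filler is 126 mm high; the neck stands on it at (0, 62) mm.
- handle_post (a point): root of the carrying handle's post nearest the cap, on the pump's centre line 54 mm from the neck's axis; post 13 mm thick. From here the handle runs along the pump's -y over the motor; its top is 183 mm above the bench.
- inlet_stub (a point): foot of a brass inlet stub, 54 mm from the neck's axis on the side away from the handle; 19 mm thick, top 158 mm above the bench. Stub and handle post leave some 20 mm beside the cap, so fingers fit well only if they close along the pump's x axis or up to about 50 degrees either side of it.
- parts_dish: loose round shallow dark steel parts dish, 155 mm across the rim, 18 mm high, about 450 g. Origin: on the bench under its centre; its flat floor is 4 mm higher and 130 mm across. Stands to the left or to the right of the pump, the roll of tape on the other side.
- measuring_jug: grey plastic jug, 114 x 143 mm with its handle, 154 mm high, upright on the bench beside the pump. Origin: under its middle, on the bench.
- plaster_bowl: dark green rubber mixing bowl, 138 mm across and 78 mm high, upright on the bench beside the pump. Origin: centre of its underside.
- masking_tape: roll of beige masking tape lying flat, 104 mm across, 25 mm high. Origin: centre of its underside.
Mind the look-alikes: they are no part of the job. There is more than one size of the parts_dish; the one meant has the size given above.

How it is judged:
By the outcome, as a careful person would: the job done as asked, in the order asked, and still so for the second after the job is handed in, with the robot touching nothing.
It also fails if it takes over 58 s, if anything falls off the work surface, if the arm or the gripper's body presses on something with over 40 N, if the wrist force passes 120 N, or if a joint passes its speed limit or range.

## Working session

There is one attempt and no reset: what is moved stays moved. The work goes in short steps, Python scripts to look and compute and a shell command to move; the robot and the scene stay as the last step left them, time stands still between calls to the robot, and variables do not carry over. Pictures are saved under pics/ and viewed, at most 10 in all, crops included, and the job is handed in when it is done.

```bash
mkdir -p pics
cat > h.py <<'E'
import numpy as np, cv2
from plant import get_state, imaging, r, finder
def cloud(name,pic_depth=None,st=None):
    c=imaging.get_calibration(name)
    if st is None: st=get_state()
    p,d=pic_depth if pic_depth else imaging.capture(name)
    v,u=np.mgrid[:384,:512]
    P=np.stack([(u-c['cx'])/c['fx']*d,(v-c['cy'])/c['fy']*d,d],-1)
    if 'rvec' in c:
        R=cv2.Rodrigues(np.array(c['rvec'],float))[0]; W=(P-np.array(c['tvec']).ravel())@R
    else:
        from scipy.spatial.transform import Rotation as Ro
        H=np.array(c['hand_eye']); T=np.eye(4);T[:3,:3]=Ro.from_euler('xyz',st['eef_rot'],degrees=True).as_matrix();T[:3,3]=st['tcp_pos']
        M=T@H; W=P@M[:3,:3].T+M[:3,3]
    W[d==0]=np.nan
    return p,W
E
python3 - <<'E'
from h import *
print(get_state())
for cam in ('top','scene'):
    p,W=cloud(cam); cv2.imwrite(f'pics/{cam}0.png',p[...,::-1])
    for q in ['filler_cap','pump','parts_dish','measuring_jug','plaster_bowl','masking_tape']:
        for o in finder.cut_out(cam,q)[:3]:
            m=o['region']; X=W[m]; X=X[~np.isnan(X[:,0])]
            if len(X): print(cam,q,round(o['p'],2),o['pixel'],m.sum(),np.percentile(X,[2,50,98],axis=0).round(3).tolist())
E
```

```text
{'time_s': 0.0, 'joints': array([-4.84678547e+01,  2.05917931e+01,  6.31614733e-01, -1.78275379e-02,
       -7.01347647e+01, -1.65068105e+01]), 'qd': array([-0.03426268,  0.05102319, -0.00967396, -0.10467103,  0.06812867,
       -0.01780121]), 'joint_torque': array([ 1.76365966e-04, -5.82722747e+01,  2.93052703e+01,  6.99711934e+00,
        6.84271901e-03, -1.30273766e-04]), 'tcp_pos': array([ 0.28526647, -0.61116712,  0.20200948]), 'eef_rot': array([ 1.79904208e+02, -1.09103142e-02, -1.54980728e+02]), 'contact_force': array([-0.32164706, -0.67181269, -0.65940743]), 'moment': array([ 0.02059658, -0.05212354,  0.01231145]), 'gripper_force': 0.0, 'gripper_width': 0.08767035654156438}
top pump 0.94 [266.0, 204.5] 1874 [[0.426, -0.099, 0.002], [0.498, 0.023, 0.119], [0.589, 0.146, 0.184]]
top parts_dish 0.81 [182.2, 216.8] 1116 [[0.407, 0.291, -0.005], [0.473, 0.359, 0.006], [0.541, 0.427, 0.023]]
top parts_dish 0.71 [133.5, 205.3] 526 [[0.472, 0.51, -0.006], [0.517, 0.556, 0.004], [0.563, 0.601, 0.019]]
top measuring_jug 0.95 [298.8, 174.2] 851 [[0.571, -0.162, 0.003], [0.639, -0.111, 0
[... 550 characters left out ...]
 0.03, 0.095], [0.589, 0.153, 0.178]]
scene pump 0.77 [289.9, 217.6] 3282 [[0.42, -0.079, 0.004], [0.48, 0.03, 0.094], [0.587, 0.152, 0.178]]
scene parts_dish 0.98 [202.1, 263.6] 1417 [[0.402, 0.29, -0.0], [0.479, 0.359, 0.004], [0.556, 0.429, 0.02]]
scene parts_dish 0.93 [140.1, 273.6] 665 [[0.47, 0.511, -0.001], [0.523, 0.558, 0.003], [0.566, 0.604, 0.014]]
scene measuring_jug 0.79 [300.6, 177.2] 951 [[0.561, -0.225, 0.003], [0.616, -0.1, 0.123], [0.72, -0.04, 0.153]]
scene plaster_bowl 0.62 [259.0, 186.3] 357 [[0.596, -0.026, 0.004], [0.723, 0.032, 0.061], [0.752, 0.108, 0.108]]
scene plaster_bowl 0.62 [270.5, 193.4] 198 [[0.51, 0.065, 0.133], [0.521, 0.089, 0.162], [0.546, 0.105, 0.173]]
```

Run:
```python
from h import *
a=cv2.imread('pics/top0.png')[140:260,110:390]; b=cv2.imread('pics/scene0.png')[120:300,110:390]
a=cv2.resize(a,None,fx=2,fy=2,interpolation=2);b=cv2.resize(b,None,fx=2,fy=2,interpolation=2)
cv2.imwrite('pics/c0.png',np.vstack([a,b]))
p,W=cloud('top')
x=finder.cut_out('top','pump')[0]['region']
X=W[x]; X=X[(X[:,2]>.1)]
print(cv2.minAreaRect((X[:,:2]*1000).astype(np.float32)))
X=W.reshape(-1,3); 
for lo,hi in((.15,.166),(.166,.18),(.178,.19)):
    Y=X[(X[:,2]>lo)&(X[:,2]<hi)&(X[:,0]<.58)&(X[:,0]>.4)&(X[:,1]>-.12)&(X[:,1]<.2)]; print(lo,len(Y),(Y*1000).round()[:60,:].astype(int).tolist())
```

```text
((504.82110595703125, 23.249107360839844), (257.4736328125, 115.28001403808594), 63.92607879638672)
0.15 38 [[579, -75, 156], [579, -79, 154], [578, -113, 154], [575, -90, 155], [575, -94, 154], [574, -97, 158], [563, 135, 155], [562, 131, 162], [563, 127, 155], [560, 135, 152], [559, 128, 155], [557, 90, 163], [557, 67, 164], [555, 131, 158], [555, 128, 161], [555, 124, 159], [554, 83, 161], [551, 132, 156], [552, 128, 152], [549, 87, 165], [546, 94, 164], [545, 64, 165], [542, 90, 162], [541, 64, 166], [538, 64, 165], [528, 102, 157], [523, 98, 165], [523, 68, 166], [520, 98, 158], [519, 65, 163], [517, 94, 154], [516, 91, 163], [512, 83, 157], [512, 80, 165], [513, 75, 151], [511, 34, 159], [508, 30, 153], [467, -74, 163]]
0.166 191 [[559, 76, 175], [557, 132, 169], [556, 87, 175], [556, 83, 175], [557, 79, 168], [556, 75, 171], [556, 72, 173], [554, 135, 166], [553, 94, 171], [552, 91, 173], [552, 87, 173], [553, 79, 169], [552, 76, 173], [551, 72, 178], [552, 68, 173], [552, 64, 174], [549, 98, 173], [549, 94, 168], [549, 91, 170], [548, 83, 173], [548, 80, 173], [548, 76, 176],
[... 897 characters left out ...]
 14, 180], [504, 10, 185], [505, 7, 184], [504, 3, 189], [505, -5, 181], [504, -8, 183], [504, -12, 184], [501, 14, 184], [501, 7, 184], [501, 3, 181], [501, -1, 184], [501, -5, 183], [500, -12, 184], [501, -16, 179], [500, -19, 186], [497, 10, 183], [497, 7, 183], [497, 3, 179], [497, -1, 179], [497, -5, 181], [497, -12, 178], [496, -15, 186], [497, -20, 182], [497, -27, 183], [493, -1, 181], [493, -5, 181], [493, -8, 181], [493, -16, 179], [493, -19, 184], [493, -23, 185], [493, -26, 186], [493, -30, 184], [493, -35, 180], [493, -38, 179], [492, -42, 184], [490, -12, 178], [489, -26, 187], [489, -34, 184], [489, -38, 186], [488, -41, 186], [489, -45, 182], [486, -16, 178], [486, -19, 183]]
```

View pics/c0.png

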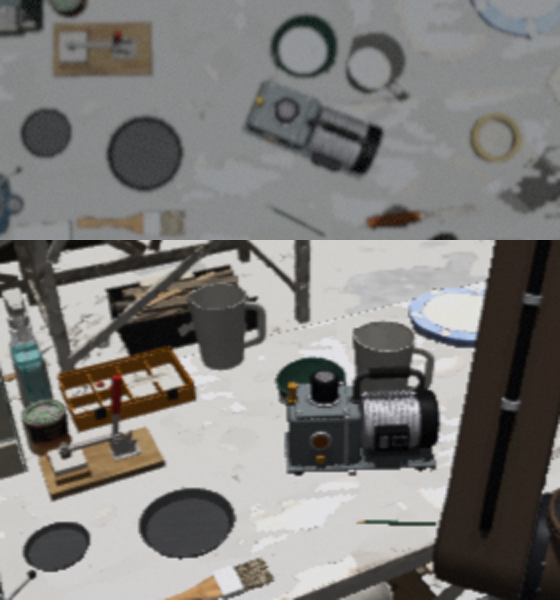

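```bash
python3 -m handwheel '[[0,1,3,5,0],[0,3,9,10,0],[0,5,14.5,11,0],[0,7,20,11,0],[0,9,25.5,11,0],[0,11,31,11,0],[0,13,36.5,11,0],[0,15,42,11,0]]' 20; python3 -m handwheel '[[0,2,6,0,0],[0,4,11.5,0,0],[0,6,17,0,0],[0,8,22.5,0,0],[0,10,27,0,0],[0,10,27,0,0],[0,10,27,0,0]]'
python3 - <<'E'
from h import *
st=get_state(); p,W=cloud('wrist',st=st); cv2.imwrite('pics/w1.png',p[...,::-1])
print(st['joints'],st['tcp_pos'],st['eef_rot'])
for q in ['filler_cap','pump','handle_post','inlet_stub']:
  for o in finder.cut_out('wrist',q)[:2]:
    X=W[o['region']];X=X[~np.isnan(X[:,0])]; print(q,o['p'],o['pixel'],np.percentile(X,[2,50,98],axis=0).round(4).tolist())
    if q=='filler_cap':
        t=X[(X[:,2]>.163)]; print(len(t),cv2.minEnclosingCircle((t[:,:2]*1000).astype(np.float32)),np.median(t[:,2]))
E
```

```text
time_s: 1.8
tcp_pos: [0.4358, -0.1897, 0.3135]
eef_rot: [-180.0, 0.1, -155.0]
contact_force: [1.4, -0.1, -0.3]
gripper_width: 0.0876
gripper_force: 0.0
time_s: 2.68
tcp_pos: [0.5353, 0.0784, 0.3128]
eef_rot: [-180.0, -0.0, -154.9]
contact_force: [0.2, -0.5, -0.4]
gripper_width: 0.0877
gripper_force: 0.0
[ 2.91002502e+01  4.78045312e+00 -5.63845464e+00  3.29998067e-03
 -7.96082039e+01 -9.40345569e+01] [0.5353348  0.07843201 0.31283801] [-1.79994855e+02 -2.68160876e-02 -1.54933712e+02]
filler_cap 0.58 [257.4, 170.6] [[0.5112, 0.0582, 0.1397], [0.5315, 0.079, 0.1703], [0.5546, 0.1013, 0.1721]]
1575 ((533.9827270507812, 80.35627746582031), 24.233131408691406) 0.17036396446412944
pump 0.96 [216.1, 99.3] [[0.4254, -0.0931, 0.016], [0.4917, 0.0056, 0.1207], [0.5789, 0.1368, 0.1819]]
handle_post 0.7 [217.8, 102.9] [[0.4247, -0.0939, 0.0158], [0.4918, 0.0057, 0.1207], [0.5797, 0.137, 0.1819]]
```

View pics/w1.png

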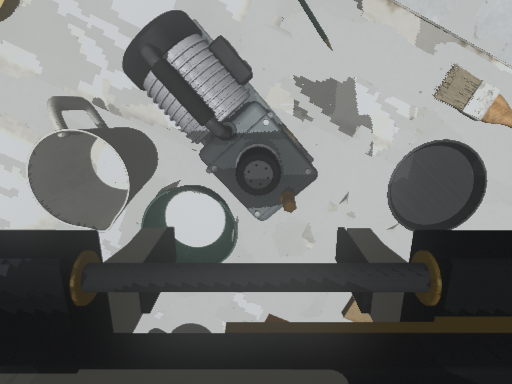

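```bash
python3 -m handwheel '[[0,-0.1,0.2,-4,-3],[0,-0.1,0.2,-8,-3],[0,-0.1,0.2,-12,-3],[0.2,-0.1,0.2,-15,-3],[0.2,-0.1,0.2,-16.8,-3],[0.2,-0.1,0.2,-16.8,-3]]' 20;  python3 -m handwheel '[[1,0,0,0,0],[1,0,0,0,0],[1,0,0,0,0],[1,0,0,0,0],[1,0,0,0,0]]' 20
```

```text
time_s: 3.68
tcp_pos: [0.5337, 0.0794, 0.144]
eef_rot: [-180.0, -0.1, -158.0]
contact_force: [-0.0, -0.7, -0.4]
gripper_width: 0.0705
gripper_force: 0.0
time_s: 4.3
tcp_pos: [0.535, 0.0806, 0.1456]
eef_rot: [-180.0, 0.1, -158.0]
contact_force: [-0.7, 0.4, 4.5]
gripper_width: 0.0469
gripper_force: 20.0
```

```bash
python3 -m handwheel '[[1,0,0,0.04,10],[1,0,0,0.08,20],[1,0,0,0.12,30],[1,0,0,0.16,40],[1,0,0,0.2,50],[1,0,0,0.24,60]]' 20;python3 -m handwheel '[[1,0,0,0.04,10],[1,0,0,0.08,20],[1,0,0,0.12,30],[1,0,0,0.12,30]]' 20
python3 - <<'E'
from h import *
st=get_state(); p,W=cloud('wrist',st=st); cv2.imwrite('pics/w2.png',p[...,::-1]); print(st['moment'],st['joints'])
E
```

```text
time_s: 5.05
tcp_pos: [0.5348, 0.0805, 0.1477]
eef_rot: [-180.0, 0.0, -97.6]
contact_force: [0.4, -0.2, 3.1]
gripper_width: 0.0464
gripper_force: 20.0
time_s: 5.55
tcp_pos: [0.5348, 0.0805, 0.1488]
eef_rot: [-180.0, -0.0, -68.0]
contact_force: [0.0, 0.9, 3.4]
gripper_width: 0.0466
gripper_force: 20.0
[-0.03601693  0.11941001 -0.04702509] [ 2.93368914e+01  1.04160377e+01 -2.07665867e+01  1.34699468e-02
 -5.87857439e+01 -7.37554775e+00]
```

View pics/w2.png

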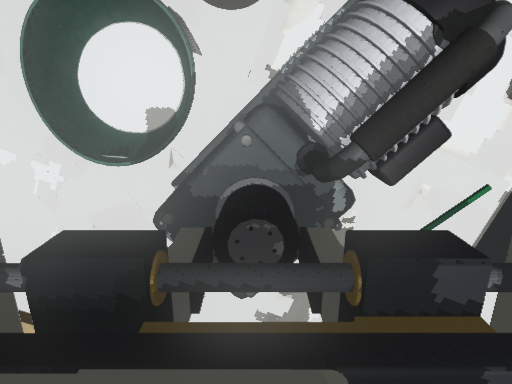

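```bash
python3 -m handwheel '[[0.2,0,0,0,0],[0.2,0,0,0,0],[0.2,0,0,0,0],[0.2,0,0,0,-10],[0.2,0,0,0,-20],[0.2,0,0,0,-30],[0.2,0,0,0,-40],[0.2,0,0,0,-50]]' 20
python3 -m handwheel '[[0.2,0,0,0,-10],[0.2,0,0,0,-20],[0.2,0,0,0,-30],[0.2,0,0,0,-40],[1,0,0,0,-40],[1,0,0,0,-40],[1,0,0,0,-40],[1,0,0,0,-40]]' 20
python3 -m handwheel '[[1,0,0,0,0],[1,0,0,0.04,10],[1,0,0,0.08,20],[1,0,0,0.12,30],[1,0,0,0.16,40],[1,0,0,0.2,50],[1,0,0,0.24,60]]' 20;python3 -m handwheel '[[1,0,0,0.04,10],[1,0,0,0.08,20],[1,0,0,0.12,30],[1,0,0,0.12,30]]' 20
```

```text
time_s: 6.6
tcp_pos: [0.5343, 0.0803, 0.1483]
eef_rot: [180.0, -0.0, -118.3]
contact_force: [-0.7, -0.5, 0.2]
gripper_width: 0.07
gripper_force: 0.0
time_s: 7.6
tcp_pos: [0.5345, 0.0804, 0.1485]
eef_rot: [180.0, -0.0, -157.9]
contact_force: [-0.3, 0.6, -1.3]
gripper_width: 0.0469
gripper_force: 20.0
time_s: 8.48
tcp_pos: [0.5345, 0.0803, 0.1509]
eef_rot: [180.0, -0.0, -97.6]
contact_force: [0.5, -0.3, -0.3]
gripper_width: 0.0472
gripper_force: 20.0
time_s: 8.98
tcp_pos: [0.5345, 0.0804, 0.1521]
eef_rot: [180.0, 0.0, -68.0]
contact_force: [0.4, -0.5, -1.0]
gripper_width: 0.0472
gripper_force: 20.0
```

```bash
python3 -m handwheel '[[0.2,0,0,0,0],[0.2,0,0,0,0],[0.2,0,0,0,0],[0.2,0,0,0,-10],[0.2,0,0,0,-20],[0.2,0,0,0,-30],[0.2,0,0,0,-40],[0.2,0,0,0,-50]]' 20
python3 -m handwheel '[[0.2,0,0,0,-10],[0.2,0,0,0,-20],[0.2,0,0,0,-30],[0.2,0,0,0,-40],[1,0,0,0,-40],[1,0,0,0,-40],[1,0,0,0,-40],[1,0,0,0,-40]]' 20
python3 -m handwheel '[[1,0,0,0,0],[1,0,0,0.04,10],[1,0,0,0.08,20],[1,0,0,0.12,30],[1,0,0,0.16,40],[1,0,0,0.2,50],[1,0,0,0.24,60]]' 20;python3 -m handwheel '[[1,0,0,0.04,10],[1,0,0,0.08,20],[1,0,0,0.12,30],[1,0,0,0.12,30]]' 20
python3 - <<'E'
from h import *
st=get_state(); p,W=cloud('wrist',st=st)
c=W[225:255,240:272].reshape(-1,3); print(np.nanmedian(c,0),np.nanpercentile(c[:,2],[10,90]))
E
```

```text
time_s: 9.98
tcp_pos: [0.5345, 0.0804, 0.1522]
eef_rot: [-180.0, 0.0, -118.3]
contact_force: [-0.7, -0.3, 0.2]
gripper_width: 0.07
gripper_force: 0.0
time_s: 10.98
tcp_pos: [0.5345, 0.0804, 0.1522]
eef_rot: [-180.0, 0.0, -157.9]
contact_force: [0.2, 0.5, 0.3]
gripper_width: 0.047
gripper_force: 20.0
time_s: 11.85
tcp_pos: [0.5346, 0.0804, 0.1546]
eef_rot: [-180.0, 0.0, -97.6]
contact_force: [0.1, 0.1, 0.2]
gripper_width: 0.0467
gripper_force: 20.0
time_s: 12.35
tcp_pos: [0.5345, 0.0804, 0.1557]
eef_rot: [180.0, 0.0, -68.0]
contact_force: [0.0, -0.5, -0.1]
gripper_width: 0.0471
gripper_force: 20.0
[0.53499283 0.07657144 0.18100916] [0.18023076 0.18177595]
```

```bash
python3 -m handwheel '[[0.2,0,0,0,0],[0.2,0,0,0,0],[0.2,0,0,0,0],[0.2,0,0,0,-10],[0.2,0,0,0,-20],[0.2,0,0,0,-30],[0.2,0,0,0,-40],[0.2,0,0,0,-50]]' 20
python3 -m handwheel '[[0.2,0,0,0,-10],[0.2,0,0,0,-20],[0.2,0,0,0,-30],[0.2,0,0,0,-40],[1,0,0,0,-40],[1,0,0,0,-40],[1,0,0,0,-40],[1,0,0,0,-40]]' 20
python3 -m handwheel '[[1,0,0,0,0],[1,0,0,0.04,10],[1,0,0,0.08,20],[1,0,0,0.12,30],[1,0,0,0.16,40],[1,0,0,0.2,50],[1,0,0,0.24,60]]' 20;python3 -m handwheel '[[1,0,0,0.04,10],[1,0,0,0.08,20],[1,0,0,0.12,30],[1,0,0,0.14,35],[1,0,0,0.14,35]]' 20; python3 -m handwheel '[[1,0,0,0.05,0],[1,0,0,0.1,0],[1,0,0,0.15,0],[1,0,0,0.15,0]]' 20
```

```text
time_s: 13.4
tcp_pos: [0.5345, 0.0804, 0.1558]
eef_rot: [-180.0, 0.0, -118.3]
contact_force: [-0.1, 0.3, -0.2]
gripper_width: 0.0702
gripper_force: 0.0
time_s: 14.4
tcp_pos: [0.5345, 0.0804, 0.1558]
eef_rot: [180.0, 0.0, -157.9]
contact_force: [-0.1, -0.3, -0.1]
gripper_width: 0.0464
gripper_force: 20.0
time_s: 15.28
tcp_pos: [0.5345, 0.0804, 0.1582]
eef_rot: [180.0, -0.0, -97.6]
contact_force: [-0.6, -0.0, 0.5]
gripper_width: 0.0466
gripper_force: 20.0
time_s: 15.9
tcp_pos: [0.5345, 0.0804, 0.1596]
eef_rot: [180.0, -0.0, -63.0]
contact_force: [-0.7, 0.9, 0.2]
gripper_width: 0.0466
gripper_force: 20.0
time_s: 16.4
tcp_pos: [0.5345, 0.0804, 0.1611]
eef_rot: [180.0, 0.0, -63.0]
contact_force: [0.8, -0.6, -0.9]
gripper_width: 0.0468
gripper_force: 20.0
```

```bash
python3 -m handwheel '[[1,0,0,1,0],[1,0,0,2.5,0],[1,0,0,5,0],[1,0,0,8,0],[1,0,0,10,0],[1,0,0,10,0]]' 20; python3 -m handwheel '[[1,-1,3,0,0],[1,-2,7,0,0],[1,-3,12,0,0],[1,-4,17,0,0],[1,-5,22,0,0],[1,-6,26,0,0],[1,-6,28,0,0],[1,-6,28,0,0]]'
python3 - <<'E'
from h import *
st=get_state(); p,W=cloud('wrist',st=st); cv2.imwrite('pics/w3.png',p[...,::-1]);print(st['tcp_pos'],st['contact_force'],st['gripper_width'])
def fit(X):
    A=np.c_[2*X[:,:2],np.ones(len(X))]; s=np.linalg.lstsq(A,(X[:,:2]**2).sum(1),rcond=None)[0]; return s[:2],np.sqrt(s[2]+s[:2]@s[:2])
for cam in('wrist','top','scene'):
  if cam!='wrist': p,W=cloud(cam)
  for o in finder.cut_out(cam,'parts_dish')[:2]:
    X=W[o['region']];X=X[~np.isnan(X[:,0])]; X=X[X[:,2]<.03]; print(cam,o['p'],o['pixel'],np.percentile(X,[2,50,98],axis=0).round(4).tolist(),cv2.minEnclosingCircle((X[:,:2]*1000).astype(np.float32)))
    t=X[X[:,2]>.013]; print(fit(t))
E
```

```text
time_s: 17.15
tcp_pos: [0.5356, 0.0807, 0.2638]
eef_rot: [-179.7, -0.0, -63.0]
contact_force: [0.4, -0.3, -1.2]
gripper_width: 0.0468
gripper_force: 20.0
time_s: 18.15
tcp_pos: [0.4743, 0.3611, 0.2602]
eef_rot: [179.9, -0.0, -62.9]
contact_force: [0.2, -0.6, -1.0]
gripper_width: 0.0466
gripper_force: 20.0
[0.47426805 0.3611439  0.26019795] [ 0.22790447 -0.64921425 -1.00852113] 0.04659237423002492
wrist 0.98 [258.2, 147.6] [[0.3993, 0.2883, 0.0015], [0.4775, 0.3494, 0.0036], [0.5402, 0.4213, 0.0188]] ((467.6469421386719, 361.699462890625), 81.55315399169922)
(array([0.46990469, 0.35873936]), np.float64(0.07353728031667098))
wrist 0.79 [169.0, 230.5] [[0.5248, 0.5076, 0.0006], [0.5318, 0.5227, 0.0023], [0.5482, 0.5433, 0.0131]] ((531.2020263671875, 526.0300903320312), 20.37702751159668)
(array([0.53264292, 0.52618423]), np.float64(0.016554587106394344))
top 0.63 [191.9, 211.7] [[0.399, 0.2862, -0.006], [0.4862, 0.3206, 0.0076], [0.5432, 0.421, 0.0246]] ((471.218994140625, 357.5566101074219), 79.1871566772461)
(array([0.47095656, 0.35837578]), np.float64(0.07180812757136024))
top 0.62 [124.6, 201.3] [[0.4882, 0.546, -0.0066], [0.5289, 0.5791, 0.0028], [0.5613, 0.6034, 0.0159]] ((521.9583129882812, 568.7579345703125), 44.29188537597656)
(array([0.51917641, 0.56640217]), np.float64(0.037303333387218585))
scene 0.95 [140.1, 275.5] [[0.4702, 0.5109, -0.001], [0.5216, 0.5576, 0.0031], [0.563, 0.6026, 0.014]] ((515.994384765625, 557.1957397460938), 52.77110290527344)
(array([0.51327189, 0.55678185]), np.float64(0.04901374054032528))
scene 0.58 [202.6, 263.2] [[0.4029, 0.2904, 0.0003], [0.4789, 0.3601, 0.0044], [0.5409, 0.4286, 0.02]] ((471.318359375, 361.0622253417969), 78.8917236328125)
(array([0.46934559, 0.36053169]), np.float64(0.07372792717029472))
```

View pics/w3.png

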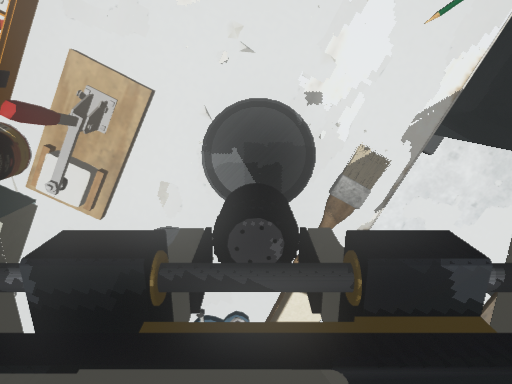

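```bash
python3 -m handwheel '[[1,-0.4,-0.2,-4,0],[1,-0.4,-0.2,-9,0],[1,-0.4,-0.2,-14,0],[1,-0.4,-0.2,-18,0],[1,-0.4,-0.2,-21,0],[1,-0.4,-0.2,-22.5,0],[1,-0.4,-0.2,-23.3,0],[1,-0.4,-0.2,-23.3,0]]'; python3 -m handwheel '[[1,0,0,-0.1,0],[1,0,0,-0.2,0],[1,0,0,-0.2,0]]'; python3 -m handwheel '[[1,0,0,-0.1,0],[1,0,0,-0.1,0],[1,0,0,-0.1,0]]'; python3 -m handwheel '[[1,0,0,-0.1,0],[1,0,0,-0.1,0],[1,0,0,-0.1,0]]'
```

```text
time_s: 19.45
tcp_pos: [0.4709, 0.3585, 0.0285]
eef_rot: [-180.0, 0.0, -63.0]
contact_force: [0.3, 0.1, -0.9]
gripper_width: 0.0467
gripper_force: 20.0
time_s: 19.82
tcp_pos: [0.4706, 0.3586, 0.0265]
eef_rot: [-180.0, 0.0, -63.0]
contact_force: [-0.1, -0.9, -1.5]
gripper_width: 0.0466
gripper_force: 20.0
time_s: 20.2
tcp_pos: [0.4705, 0.3584, 0.025]
eef_rot: [180.0, -0.0, -63.0]
contact_force: [-0.5, 0.0, -1.6]
gripper_width: 0.0463
gripper_force: 20.0
time_s: 20.58
tcp_pos: [0.4705, 0.3584, 0.024]
eef_rot: [180.0, -0.0, -63.0]
contact_force: [0.2, 0.3, -1.6]
gripper_width: 0.0468
gripper_force: 20.0
```

```bash
for i in 1; do python3 -m handwheel '[[1,0,0,-0.1,0],[1,0,0,-0.2,0],[1,0,0,-0.2,0]]'; done; python3 -m handwheel '[[1,0,0,-0.1,0],[1,0,0,-0.1,0]]';  python3 -m handwheel '[[1,0,0,-0.1,0],[1,0,0,-0.1,0]]'
```

```text
time_s: 20.95
tcp_pos: [0.4705, 0.3583, 0.0219]
eef_rot: [180.0, -0.0, -63.0]
contact_force: [-0.1, 0.4, -0.4]
gripper_width: 0.0466
gripper_force: 20.0
time_s: 21.2
tcp_pos: [0.4705, 0.3583, 0.021]
eef_rot: [180.0, -0.0, -63.0]
contact_force: [-0.9, -0.4, -1.5]
gripper_width: 0.0469
gripper_force: 20.0
time_s: 21.45
tcp_pos: [0.4704, 0.3583, 0.0199]
eef_rot: [180.0, -0.0, -63.0]
contact_force: [0.4, 0.6, 0.0]
gripper_width: 0.0467
gripper_force: 20.0
```

```bash
python3 -m handwheel '[[1,0,0,-0.1,0],[1,0,0,-0.1,0]]';  python3 -m handwheel '[[1,0,0,-0.05,0],[1,0,0,-0.05,0]]'
```

```text
time_s: 21.7
tcp_pos: [0.4706, 0.3584, 0.0191]
eef_rot: [-180.0, 0.0, -63.0]
contact_force: [-0.1, 0.3, -0.3]
gripper_width: 0.0469
gripper_force: 20.0
time_s: 21.95
tcp_pos: [0.4705, 0.3584, 0.0188]
eef_rot: [-180.0, 0.0, -63.0]
contact_force: [-1.1, -1.4, 3.8]
gripper_width: 0.0469
gripper_force: 20.0
```

```bash
python3 -m handwheel '[[0.3,0,0,0,0],[0.3,0,0,0,0],[0.3,0,0,0,0],[0.3,0,0,0.5,0],[0.3,0,0,2,0],[0.3,0,0,5,0],[0.2,0,0,10,0],[0.2,0,0,15,0]]';  python3 -m handwheel '[[0,0,-5,5,0],[0,0,-10,8,0],[0,0,-15,8,0],[0,0,-15,8,0]]'
python3 - <<'E'
from h import *
st=get_state(); p,W=cloud('wrist',st=st); q,V=cloud('scene')
cv2.imwrite('pics/f.png',np.hstack([p,q])[...,::-1][:, ::1]); im=cv2.imread('pics/f.png'); cv2.imwrite('pics/f.png',cv2.resize(im,(800,300)))
for o in finder.cut_out('scene','filler_cap')[:2]:
    X=V[o['region']];X=X[~np.isnan(X[:,0])]; print(o['p'],o['pixel'],np.percentile(X,[2,50,98],axis=0).round(4).tolist())
E
```

```text
time_s: 22.95
tcp_pos: [0.4705, 0.3582, 0.1713]
eef_rot: [-180.0, 0.0, -63.0]
contact_force: [0.8, -0.1, -0.1]
gripper_width: 0.0692
gripper_force: 0.0
time_s: 23.45
tcp_pos: [0.4704, 0.2057, 0.2511]
eef_rot: [-179.8, 0.1, -63.1]
contact_force: [-0.7, 0.5, -0.2]
gripper_width: 0.0875
gripper_force: 0.0
0.75 [202.9, 258.3] [[0.446, 0.3332, 0.0024], [0.4569, 0.3602, 0.0389], [0.518, 0.3808, 0.0467]]
0.64 [268.2, 185.0] [[0.6268, -0.0265, 0.0272], [0.715, 0.006, 0.0545], [0.7329, 0.1047, 0.0792]]
```

View pics/f.png

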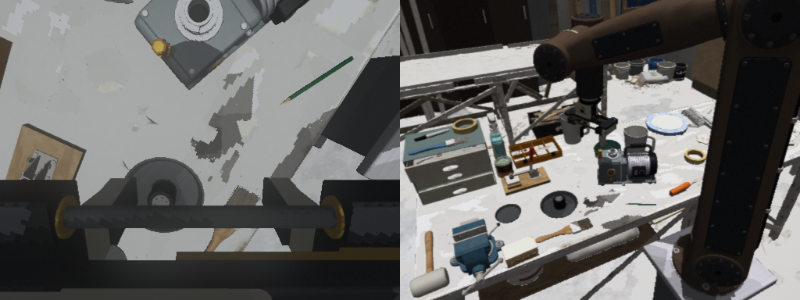

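The cap stands upright in the dish (scene half, about (560,203)). The neck is bare and the other things are where they were.

```bash
python3 -c "
from plant import r
print(r.close_job())"
```

```text
the job is handed in; nothing more can be done
None
```

The filler cap is unscrewed, lifted off and standing right way up on the floor of the 155 mm parts dish; the job is handed in at about 23.6 s of the 58 s allowed.

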